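# Load the tile drier with a spatula and set its dial

## Task

Load the drier: slide the spatula under every footed tile on the bench, lift it over and leave it standing flat on the drier's metal bed, not on top of another tile; the glaze is wet, so the gripper and arm must never touch a tile. When all the tiles are on the bed, set the drier by turning its black dial until the sliding steel pointer on the scale lines up with the brass mark. Finish with the spatula back on its cork mat, standing as it was found, and leave the figurine and mug alone.

Things in the scene. Friction and masses are not known exactly. Their poses are not given: they have to be found in the camera images.
- spatula_grip (a point): centre of the spatula's wooden handle, where to grip, 42 mm above the blade's underside. +x towards the blade tip, z up. Handle 16 wide (y) x 20 mm high, level, from x -58 to +38 mm, on steel legs at x -58..-52 and +30..+34 mm (16 mm wide, down to the underside level). Stands freely on blade and rear leg, at the start on the mat, tip to the robot's left. 180 g
- spatula_tip (a point): tip of the spatula's steel blade, at its underside: 133 mm ahead of and 42 mm below spatula_grip. The blade is level, 36 mm wide, 2.5 mm thick (30 mm wide over the last 9 mm), from 30 to 133 mm ahead of spatula_grip
- mat: cork mat, 270 x 100 mm, 2 mm thick, fixed flat on the bench in front of the robot; origin at the centre of its underside, x along its length. The spatula belongs on it, handle centre over the mat
- tile1_centre (a point): centre, half-way up (9 mm above the bench), of a tile, terracotta, wet brown glaze on top: slab 76 x 76 x 8 mm on four round corner feet (diameter 12, height 10, centres 31 mm off both centre lines), so the gap under it is 10 mm high, 50 mm wide, open on all four sides. x, y along its edges, z up. 120 g. Starts on the bench right of the drier; 2 or 3 like tiles are there, None if absent
- tile2_centre (a point): centre, half-way up (9 mm above the bench), of another tile, terracotta, wet brown glaze on top: slab 76 x 76 x 8 mm on four round corner feet (diameter 12, height 10, centres 31 mm off both centre lines), so the gap under it is 10 mm high, 50 mm wide, open on all four sides. x, y along its edges, z up. 120 g. Starts on the bench right of the drier; 2 or 3 like tiles are there, None if absent
- tile3_centre (a point): centre, half-way up (9 mm above the bench), of a third tile, terracotta, wet brown glaze on top: slab 76 x 76 x 8 mm on four round corner feet (diameter 12, height 10, centres 31 mm off both centre lines), so the gap under it is 10 mm high, 50 mm wide, open on all four sides. x, y along its edges, z up. 120 g. Starts on the bench right of the drier; 2 or 3 like tiles are there, None if absent
- bed_centre (a point): centre of the top of the drier's flat metal bed, 25 mm above the bench; fixed. Bed: x -90..+90, y -145..+145 mm; +x away from the robot (yaw varies), y left, z up. Near (-x) side open; lips 9 mm above the bed at the far and right edges (inner faces x +89, y -144). The console stands at the left, y +150..+270, x -95..+95 mm, top 25 mm above the bed
- dial_grip (a point): on the upright axis of the black round dial on the console, at the height to grip: 22 mm above the dial's underside, 23 mm above the console's top. Dial 36 mm diameter, 36 mm high, white line on top. At x -40, y +210 mm of the bed_centre frame
- dial (a joint): angle of the dial (rad), grows clockwise seen from above, range -6.5 to 6.5, stays where it is left (friction 0.05 N m). Each radian clockwise moves the pointer 8 mm to the right (-y of the bed_centre frame), anticlockwise to the left
- pointer_tip (a point): tip of the steel pointer, 3 mm wide, that slides along y of the bed_centre frame on the white scale on the console's top, 92 mm beyond the dial; its long axis lies along x, the tip facing +x towards the mark. It is moved by the dial only
- mark_line (a point): near end of the brass mark, a 3 mm wide bar lying along x beyond the pointer tip, fixed on the scale at a place that varies; x, y, z parallel to those of bed_centre. Pointer and mark are lined up when the pointer tip's y in this frame is 0
- figurine: terracotta animal figurine, 80 mm long, 75 mm high, beyond the work; origin under its centre. Leave alone
- mug: amber-brown glazed mug, 76 mm diameter, 85 mm high, beyond the tiles; origin under its centre. Leave alone
There are look-alikes about, which are no part of the job. What is meant by the part that bears spatula_grip is not purple, and is the larger of those in its own colour. What is shaped like the part that bears tile3_centre but green or purple is not meant.

How it is judged:
By the outcome, as a careful person would: the job done as asked, in the order asked, and still so for the second after the job is handed in, with the robot touching nothing.
Of tile1, tile2, tile3 only 2 to 3 are there at a start; the rules pass over those that are not, and their reading is None.
At some moment in a run one of tile1, tile2, tile3, spatula may be knocked a few centimetres aside while the robot is not near it.
It also fails if it takes over 210 s, if anything falls off the work surface, if the arm or the gripper's body presses on something with over 40 N, if the wrist force passes 120 N, or if a joint passes its speed limit or range.

## Robot

A 6-joint arm with a two-finger parallel gripper is mounted at the origin on the work surface. World frame = base frame: x ahead of the robot, y to its left, z up, the work surface at z = 0. Lengths are in m, angles in rad, forces in N, time in s.
With the tool pointing down it reaches from about 0.375 to 0.9 m from the base axis. Payload 3.1 kg.
Tool frame: the origin (TCP) lies on the centre line of the jaws, within the pads' length; the fingertips stand 22 mm ahead of it and the grasp point (between the pads) lies 3 mm ahead of it; z points along the fingers, x is the direction in which the jaws open and shut, and the axes are right-handed (so a half turn about z gives the same grasp; the last joint's range is limited). The gripper opens to 87 mm and grips with 3 to 60 N. Pads are 19 mm wide; open, the fingers measure 117 mm over their backs; the gripper's body (75 mm by 190 mm) begins 51 mm behind the grasp point.
Start: joints at [-1.456, 0.527, 1.433, -0, 1.181, -0.178], TCP at [0.181, -0.598, 0.245] pointing down, gripper open.
Joint ranges: [-3.08, 3.08], [-0.75, 2.2], [0.22, 2.44], [-1.43, 4.57], [0, 2.65], [-2.85, 2.85]. Speed limits (rad/s): [2.79, 2.79, 3.14, 3.14, 3.14, 3.14].

## Interface

Orientations are given as a unit quaternion [x, y, z, w].
In Python, from rig import robot, camera, order gives the robot as it stands.
- The arm moves only by the shell command python3 -m pendant 'ROWS' [OPENING] [FORCE]. ROWS is JSON, a list of rows, each a list of 2 entries, a list of its own where there are three numbers: the shift along the tool's x, y, z in mm, then the turn about the tool's z in degrees. A call has 1 to 8 rows; each row shifts and turns the commanded pose from where the row before left it, along the tool's axes as they then stand; what a row does not reach is not made up. A row lasts 1/8 s, in which the tool goes at most 62.5 mm and 10.7 degrees, less where a joint would pass 70% of its speed; a pose out of reach is approached as far as the arm can. A call with a gripper value outside its range is refused whole. OPENING is the finger opening in mm, from 0 to 87, set as the call begins (- or left out, the last holds). The fingers move at their own pace and stop on an object; FORCE is the grip in N (left out, the last holds). Time passes only in rows, so rows that do not move let the fingers close. It gives the time, the measured TCP pose, the force and the opening at its end, in the units of the state.
- robot.get_obs(): the state, without advancing time (a new reading comes with each control period).
- camera(name): name is "scene" or "top" or "wrist"; returns a dict with "pixels" (480x640x3 uint8, blue, green, red), "mtx" (3x3 intrinsics, pixels), "R" (3x3) and "t" (3): a world point X has camera coordinates R X + t. Camera axes: x right, y down, z forward; pixel columns grow to the right and rows downward; lengths in m; the calibration is good to about 2 mm. A picture is of the moment at which its call begins. There is no depth.
- order.hand_in(): hands the job in, once; it reports no verdict.
The state is a dict: "time": time; "q": joint angles; "joint_velocities": joint speeds; "joint_torque": joint torques, N m; "position": TCP position; "tool_rot": TCP orientation; "ft_force": force on the tool from outside, world axes, zero at the start; "moment": the same for the moment, N m; "grip_width": finger opening in m.
Only numpy, scipy, OpenCV 4.12 (cv2) and the standard library are available. Lean on these libraries where they do the work, as an engineer would, in place of code of your own. Each camera call takes 0.05 s, during which the arm holds its last target. There are 200 camera calls.

## Working session

There is one attempt and no reset: what is moved stays moved. The work goes in short steps, Python scripts to look and compute and a shell command to move; the robot and the scene stay as the last step left them, time stands still between calls to the robot, and variables do not carry over. Pictures are saved under pics/ and viewed, about 12 in all and at most 16, crops included, and the job is handed in when it is done.

```bash
ls; mkdir -p pics; python3 - <<'E'
from rig import robot,camera,order
import cv2,numpy as np
for n in ("top","scene"):
    c=camera(n); cv2.imwrite(f"pics/{n}0.png",c["pixels"]); np.savez(f"pics/{n}0.npz",**c)
    print(n,c["mtx"].tolist(),c["R"].round(3).tolist(),c["t"])
print(robot.get_obs())
E
```

```text
pics
top [[445.9491031771041, 0.0, 318.6268672664946], [0.0, 445.9491031771041, 238.0331444379905], [0.0, 0.0, 1.0]] [[-0.011, -0.999, 0.033], [-1.0, 0.01, -0.027], [0.026, -0.033, -0.999]] [-0.02645747  0.53666033  1.04646816]
scene [[511.2435838831474, 0.0, 325.93453193864633], [0.0, 511.2435838831474, 245.38629163371323], [0.0, 0.0, 1.0]] [[-0.418, 0.908, 0.018], [0.636, 0.306, -0.709], [-0.649, -0.285, -0.705]] [ 0.23459997 -0.28331642  1.57126931]
{'time': 0.1, 'q': array([-1.45547989e+00,  5.28386845e-01,  1.43376231e+00, -2.40543084e-05,
        1.18140482e+00, -1.78508141e-01]), 'joint_velocities': array([ 8.74041176e-05, -1.30798102e-03, -4.16451248e-03, -9.39830807e-05,
        4.72438515e-04,  1.90978609e-04]), 'joint_torque': array([-2.36430907e-06, -4.40986025e+01, -1.77151215e+01,  6.35734946e-02,
        5.34556888e-02, -4.80136089e-05]), 'position': array([ 0.18095482, -0.59758981,  0.24366484]), 'tool_rot': array([ 8.03001409e-01, -5.95976321e-01, -6.79287214e-04, -7.07377457e-04]), 'ft_force': array([-0.0881415 , -0.316347  , -0.29126319]), 'moment': array([ 0.02727021,  0.04415622, -0.02931597]), 'grip_width': 0.08687013540391245}
```

View pics/top0.png

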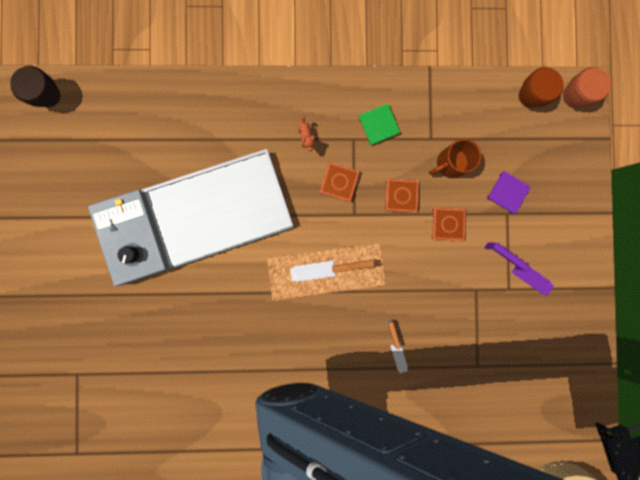

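View pics/scene0.png

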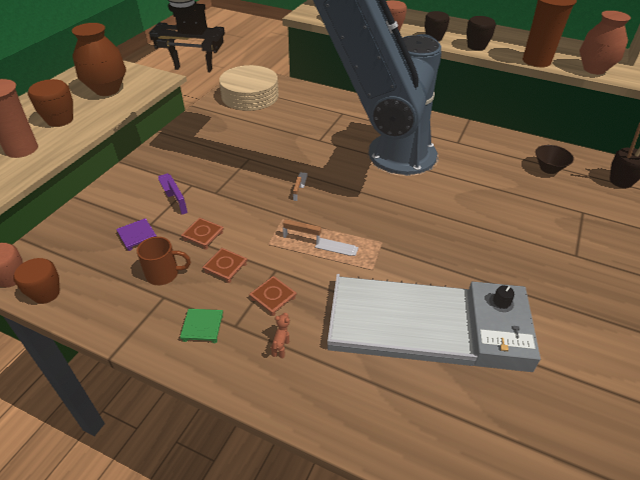

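Candidates (top image): spatulas are wood/steel on the mat (335,268), a small wooden one (398,345) and a purple one (520,268). I choose the one on the mat, the larger non-purple. Tiles are terracotta at (340,182), (402,196), (449,224); the green (380,124) and purple (510,192) ones are decoys.

```bash
cat > h.py <<'E'
import numpy as np,cv2
from rig import robot,camera,order
def cast(c,uv,z):
    uv=np.atleast_2d(np.float64(uv)); d=np.c_[uv,np.ones(len(uv))]@np.linalg.inv(c["mtx"]).T@c["R"]
    o=-c["R"].T@c["t"]; return (o+d*((z-o[2])/d[:,2])[:,None])[:,:2]
def proj(c,P):
    p=np.atleast_2d(P)@c["R"].T+c["t"]; p=p@c["mtx"].T; return p[:,:2]/p[:,2:]
def hsv(c): return cv2.cvtColor(c["pixels"],cv2.COLOR_BGR2HSV)
def blobs(m,amin=30):
    cs,_=cv2.findContours(m.astype(np.uint8),cv2.RETR_EXTERNAL,cv2.CHAIN_APPROX_NONE)
    return [k for k in cs if cv2.contourArea(k)>amin]
def rect(c,k,z):
    (x,y),(w,h),a=cv2.minAreaRect((cast(c,k[:,0],z)*1000).astype(np.float32)); return x,y,w,h,a
def tcp():
    o=robot.get_obs();q=o["tool_rot"];return o["position"]*1000,np.degrees(np.arctan2(2*q[0]*q[1],q[0]**2-q[1]**2)),o
def go(x,y,z,yawx):
    "shift in tool axes (mm) from measured pose to TCP x,y,z and tool-x yaw (mod 180)"
    p,a,o=tcp(); r=np.radians(a); dx,dy=x-p[0],y-p[1]
    t=(a-yawx+90)%180-90   # turn about tool z(down) = -world yaw
    print("at",p.round(1),"a",round(a,1),"shift",np.round([dx*np.cos(r)+dy*np.sin(r),dx*np.sin(r)-dy*np.cos(r),p[2]-z],1),"turn",round(t,1),"q6",o["q"][5].round(2))
E
python3 - <<'E'
from h import *
c=dict(np.load("pics/top0.npz")); H=hsv(c); h,s,v=cv2.split(H)
for uv in [(340,172),(402,184),(449,236),(320,270),(355,266),(290,285),(220,200),(230,170),(125,260),(119,202),(112,225)]:
    print(uv,H[uv[1],uv[0]])
m=((h<10)&(s>150)&(v>90)); m[:140]=0;m[:,:300]=0;m[250:]=0
for k in blobs(m,100): print("tile",k[:,0].mean(0).round(),np.round(rect(c,k,.018),1))
m=(s<40)&(v>150); m[240:]=0
for k in blobs(m,800): print("bed",k[:,0].mean(0).round(),np.round(rect(c,k,.025),1))
a=c["pixels"][140:300,80:400]; cv2.imwrite("pics/crop1.png",cv2.resize(a,(800,400),interpolation=cv2.INTER_CUBIC))
E
```

```text
(340, 172) [ 11 210 170]
(402, 184) [ 11 221 159]
(449, 236) [ 10 209 161]
(320, 270) [165   2 232]
(355, 266) [ 13 174 192]
(290, 285) [ 14 141 211]
(220, 200) [ 45   2 246]
(230, 170) [ 40   3 243]
(125, 260) [ 15  17 120]
(119, 202) [ 25 165 254]
(112, 225) [ 99  16 111]
bed [122. 219.] [576.6 422.2 120.1 118.5  18.2]
bed [220. 202.] [608.5 201.7 191.1 302.3  18. ]
```

View pics/crop1.png

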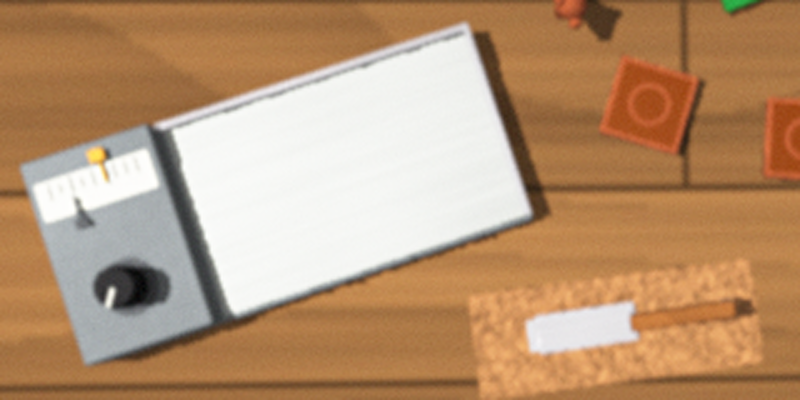

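The crop shows the chosen spatula on the mat, blade left at (580,328) and handle right (690,315). The pointer is at (80,208), the brass mark at (102,170) and the dial at (122,287).

```bash
cat >> h.py <<'E'
def tiles(c):
    h,s,v=cv2.split(hsv(c)); m=((h<13)&(s>185)&(v>110)).astype(np.uint8)
    W=proj(c,[[.78,.1,.018]])[0],proj(c,[[.4,-.4,.018]])[0]
    out=[]
    for k in blobs(m,300):
        r=rect(c,k,.018)
        if 60<r[2]<95 and 60<r[3]<95: out.append(np.round(r,1)); print("tile px",k[:,0].mean(0).round(),out[-1])
    return out
E
python3 - <<'E'
from h import *
c=dict(np.load("pics/top0.npz")); h,s,v=cv2.split(hsv(c)); tiles(c)
z=np.zeros_like(h); z[255:290,270:385]=1
for k in blobs((s<60)&(v>170)&(z>0)): print("blade",k[:,0].mean(0).round(),np.round(rect(c,k,.0045),1))
for k in blobs((s>165)&(v<215)&(h<16)&(z>0)): print("handle",k[:,0].mean(0).round(),np.round(rect(c,k,.054),1))
z[:]=0;z[235:305,260:392]=1
m=((s>100)&(s<160)&(h>10)&(v>185)&(z>0)).astype(np.uint8)
for k in blobs(cv2.morphologyEx(m,5,np.ones((3,3))),300): print("mat",k[:,0].mean(0).round(),np.round(rect(c,k,.002),1))
# bed geometry guess, project check
yaw=np.radians(18.1);R=np.array([[np.cos(yaw),-np.sin(yaw)],[np.sin(yaw),np.cos(yaw)]])
print("bed corner casts", (cast(c,[[266,150],[80+531/2.5,140+215/2.5]],.034)*1000).round(1).tolist(), (cast(c,[[80+232/2.5,140+317/2.5],[80+172/2.5,140+128/2.5]],.025)*1000).round(1).tolist())
print("console corners",(cast(c,[[80+22/2.5,140+166/2.5],[80+88/2.5,140+363/2.5],[80+212/2.5,140+322/2.5],[80+150/2.5,140+124/2.5]],.05)*1000).round(1).tolist())
print("dialtop",(cast(c,[[80+122/2.5,140+283/2.5]],.087)*1000).round(1))
print("ptr,mark",(cast(c,[[80+76/2.5,140+198/2.5],[80+107/2.5,140+182/2.5]],.054)*1000).round(1))
E
```

```text
tile px [449. 224.] [ 566.4 -340.5   71.7   71.    88.9]
tile px [402. 195.] [ 635.  -229.6   70.8   70.7   87. ]
tile px [339. 182.] [669.  -82.4  71.2  68.8  72.1]
tile px [545.  84.] [ 902.8 -580.9   84.    78.9   81.9]
blade [313. 271.] [458.8 -16.4  37.2 103.9   7.7]
handle [354. 266.] [ 471.7 -107.9   15.1   92.     6.4]
bed corner casts [[740.1, 88.3], [564.0, 29.1]] [[473.1, 304.3], [647.6, 358.7]]
console corners [[611.0, 482.6], [434.5, 424.2], [469.7, 314.8], [647.9, 369.6]]
dialtop [[505.6 380. ]]
ptr,mark [[581.6 433.3]
 [595.7 406.1]]
```

```bash
python3 -c "
from h import *
go(470,-98,150,7)"
```

```text
at [ 181.  -597.6  243.7] a -73.2 shift [-394.5 -421.3   93.7] turn -80.2 q6 -0.18
```

```bash
python3 -m pendant '[[[-33,-35,0],0],[[-33,-35,0],0],[[-33,-35,0],0],[[-33,-35,0],0],[[-33,-35,0],0],[[-33,-35,0],0],[[-33,-35,0],0],[[-33,-35,0],0]]' 60
python3 -m pendant '[[[-33,-35,0],0],[[-33,-35,0],0],[[-33,-35,0],0],[[-32,-36,0],0],[[0,0,20],-10],[[0,0,20],-10],[[0,0,20],-10],[[0,0,20],-10]]'
python3 -m pendant '[[[0,0,14],-10],[[0,0,0],-10],[[0,0,0],-10],[[0,0,0],-10],[[0,0,0],0],[[0,0,0],0]]'
python3 - <<'E'
from h import *
go(470,-98,47,7)
c=camera("wrist");cv2.imwrite("pics/w1.png",c["pixels"]); np.savez("pics/w1.npz",**c)
E
```

```text
time: 1.1
position: [0.373, -0.2629, 0.2444]
tool_rot: [0.803, -0.596, -0.0, -0.0]
ft_force: [0.7, -0.7, 0.3]
grip_width: 0.0599
time: 2.1
position: [0.4694, -0.098, 0.1637]
tool_rot: [0.959, -0.282, -0.0, -0.0]
ft_force: [-0.4, 0.1, -0.5]
grip_width: 0.0599
time: 2.85
position: [0.4695, -0.0982, 0.1505]
tool_rot: [0.998, 0.058, -0.0, -0.0]
ft_force: [-0.2, -0.1, -0.1]
grip_width: 0.0603
at [469.5 -98.2 150.5] a 6.7 shift [ 5.000e-01 -1.000e-01  1.035e+02] turn -0.3 q6 -0.56
```

View pics/w1.png

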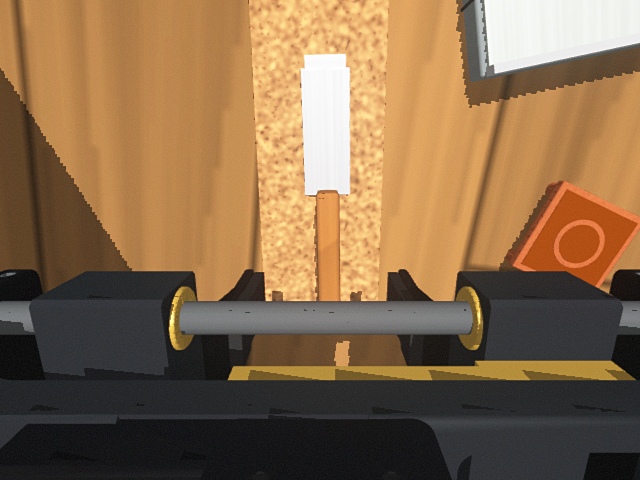

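The wrist view shows the spatula centred between the open fingers, with the blade tip at (325,55) and the handle front at (327,192).

```bash
python3 - <<'E'
from h import *
c=dict(np.load("pics/w1.npz"))
t=cast(c,[[325,54]],.0045)[0]; b=cast(c,[[327,193]],.0045)[0]; hf=cast(c,[[327,191]],.054)[0]
d=t-b; yaw=np.degrees(np.arctan2(d[1],d[0])); u=d/np.linalg.norm(d)
print(t*1e3,b*1e3,hf*1e3,yaw,np.linalg.norm(d)*1e3); print("grip from tip",(t-u*.133)*1e3,"from handle front",(hf-u*.038)*1e3)
g=(t-u*.133)*1e3; go(g[0],g[1],47,yaw-90)
E
```

```text
[452.34224759  34.57274768] [465.82715418 -67.03896226] [464.73041712 -59.11732685] 97.5595591478677 102.50259656719815
grip from tip [469.8392929  -97.27130188] from handle front [469.72957292 -96.7870553 ]
at [469.5 -98.2 150.5] a 6.7 shift [  0.4  -0.9 103.5] turn -0.8 q6 -0.56
```

```bash
python3 -m pendant '[[[0,-1,40],-1],[[0,0,40],0],[[0,0,23.5],0],[[0,0,0],0]]'
python3 -m pendant '[[[0,0,0],0],[[0,0,0],0],[[0,0,0],0],[[0,0,0],0],[[0,0,0],0],[[0,0,0],0]]' 0 60
python3 -m pendant '[[[0,0,-30],0],[[0,0,-30],0],[[0,0,0],0],[[0,0,0],0]]'
python3 - <<'E'
from h import *
go(470,-98,47,7)
c=camera("scene");cv2.imwrite("pics/s1.png",cv2.resize(c["pixels"][170:330,120:440],(800,400)))
c=camera("top");tiles(c); np.savez("pics/t1.npz",**c)
E
```

```text
time: 3.4
position: [0.4685, -0.0968, 0.0457]
tool_rot: [0.998, 0.068, -0.002, -0.001]
ft_force: [0.3, -0.3, 0.7]
grip_width: 0.06
time: 4.15
position: [0.4698, -0.0974, 0.0472]
tool_rot: [0.998, 0.068, 0.0, 0.0]
ft_force: [0.6, 0.5, 1.7]
grip_width: 0.0156
time: 4.65
position: [0.4689, -0.0969, 0.1064]
tool_rot: [0.998, 0.068, -0.001, -0.0]
ft_force: [1.6, 0.3, -2.2]
grip_width: 0.0156
at [468.9 -96.9 106.4] a 7.8 shift [ 1.   1.2 59.4] turn 0.8 q6 -0.57
tile px [449. 224.] [ 567.3 -341.7   69.3   68.8   88.9]
tile px [402. 195.] [ 635.2 -230.1   69.2   69.6   86.7]
tile px [339. 181.] [669.  -82.3  69.2  67.9  73.1]
tile px [544.  84.] [ 902.3 -577.4   88.    80.3   88.7]
```

View pics/s1.png

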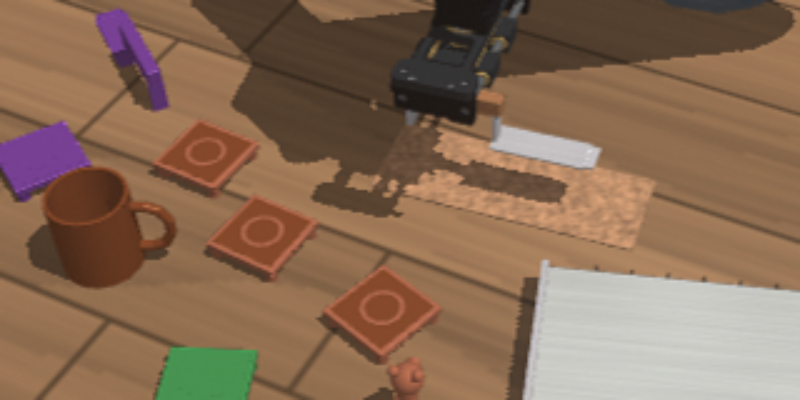

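```bash
cat >> h.py <<'E'
def gs(cx,cy,yaw,back,under):
    "spatula: go so that grip is `back` mm behind point along yaw, blade underside at height under"
    r=np.radians(yaw); x,y,z=cx-back*np.cos(r),cy-back*np.sin(r),under+45.2
    p,a,o=tcp(); q=np.radians(a); dx,dy=x-p[0],y-p[1]; t=(a-(yaw-90)+180)%360-180
    print("at",p.round(1),"a",round(a,1),"F",o["ft_force"].round(1),"grip",o["grip_width"].round(4),"turn",round(t,1))
    for l,q in (("turn last",q),("turn first",np.radians(yaw-90))):
        print(l,np.round([dx*np.cos(q)+dy*np.sin(q),dx*np.sin(q)-dy*np.cos(q),p[2]-z],1))
E
python3 -c "
from h import *
gs(669,-82.3,-17.3,191,60);gs(669,-82.3,-17.3,191,4)"
```

```text
Traceback (most recent call last):
  File "h.py", line 33, in gs
    print("at",p.round(1),"a",round(a,1),"F",o["ft_force"].round(1),"grip",o["grip_width"].round(4),"turn",round(t,1))
                                                                           ^^^^^^^^^^^^^^^^^^^^^
AttributeError: 'float' object has no attribute 'round'
```

```bash
sed -i 's/o\["grip_width"\].round(4)/round(o["grip_width"],4)/' h.py
python3 -c "
from h import *
gs(669,-82.3,-17.3,191,4)"
```

```text
at [468.6 -96.8 106. ] a 7.8 F [ 0.7  0.4 -1.2] grip 0.0155 turn 115.1
turn last [ 27.6 -68.2  56.8]
turn first [-73.5   4.   56.8]
```

```bash
python3 -m pendant '[[[0,0,0],9.6],[[0,0,0],9.6],[[0,0,0],9.6],[[0,0,0],9.6],[[0,0,0],9.6],[[0,0,0],9.6],[[0,0,0],9.6],[[0,0,0],9.6]]'
python3 -m pendant '[[[0,0,0],9.6],[[0,0,0],9.6],[[0,0,0],9.6],[[0,0,0],9.5],[[-25,1,0],0],[[-25,1,0],0],[[-23.5,2,20],0],[[0,0,0],0]]'
python3 -m pendant '[[[0,0,0],0],[[0,0,0],0]]'
python3 - <<'E'
from h import *
gs(669,-82.3,-17.3,191,4)
c=camera("wrist");cv2.imwrite("pics/w2.png",c["pixels"]); np.savez("pics/w2.npz",**c); tiles(c)
E
```

```text
time: 5.75
position: [0.4687, -0.0969, 0.1059]
tool_rot: [0.823, -0.568, -0.001, 0.0]
ft_force: [0.1, -0.2, -1.1]
grip_width: 0.0157
time: 6.75
position: [0.4857, -0.0242, 0.0851]
tool_rot: [-0.594, 0.804, 0.002, -0.002]
ft_force: [-1.0, -0.5, -1.5]
grip_width: 0.0153
time: 7.0
position: [0.4876, -0.0266, 0.0872]
tool_rot: [-0.593, 0.806, -0.0, 0.0]
ft_force: [0.7, -0.2, -2.1]
grip_width: 0.0152
at [487.6 -26.6  87.2] a -107.3 F [ 0.7 -0.2 -2.1] grip 0.0152 turn -0.0
turn last [-0.8  1.3 38. ]
turn first [-0.8  1.3 38. ]
```

View pics/w2.png

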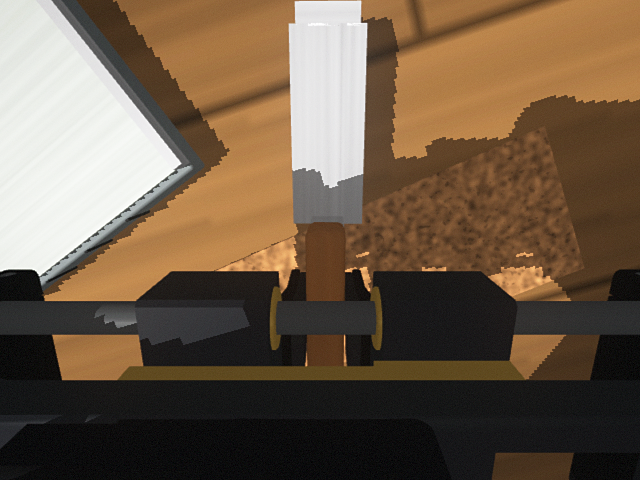

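The wrist view shows the blade straight ahead, tip at (328,1), with no tile in view yet. I'll cross-check the tile in the scene view.

```bash
python3 - <<'E'
from h import *
c=camera("scene"); print("scene"); tiles(c)
c=camera("top"); print("top"); tiles(c)
h,s,v=cv2.split(hsv(c)); m=(s<50)&(v>170); z=np.zeros_like(m)
P=proj(c,[[.61,-.06,.045]])[0].astype(int); print(P)
z[P[1]-40:P[1]+50,P[0]-25:P[0]+25]=1
for k in blobs(m&z,60): print("blade",np.round(rect(c,k,.0445),1))
w=dict(np.load("pics/w2.npz")); print((cast(w,[[328,1],[328,222]],.0445)*1000).round(1))
E
```

```text
scene
top
tile px [449. 224.] [ 566.7 -341.1   69.    68.4   86.9]
tile px [402. 195.] [ 635.5 -230.    69.2   68.6   86. ]
tile px [339. 181.] [668.8 -82.   68.2  69.2  72.5]
tile px [543.  85.] [ 901.2 -576.2   90.5   78.2   88.7]
[331 205]
blade [573.3 -54.4  38.   83.7  73.4]
[[612.8 -67. ]
 [514.3 -36.5]]
```

```bash
python3 -m pendant '[[[-1,0,19],0],[[-1,0,19],0],[[0,0,0],0],[[0,0,0],0]]'
python3 - <<'E'
from h import *
gs(668.8,-82,-17.3,90,4)
E
python3 -m pendant '[[[0,-15,0],0],[[0,-15,0],0],[[0,-15,0],0],[[0,0,0],0]]'
python3 - <<'E'
from h import *
gs(668.8,-82,-17.3,90,4)
c=camera("wrist");cv2.imwrite("pics/w3.png",c["pixels"]); np.savez("pics/w3.npz",**c)
E
```

```text
time: 7.65
position: [0.4884, -0.0242, 0.0496]
tool_rot: [-0.593, 0.805, -0.0, 0.0]
ft_force: [0.3, -0.2, -2.2]
grip_width: 0.0157
at [488.4 -24.2  49.6] a -107.3 F [ 0.3 -0.2 -2.2] grip 0.0157 turn 0.0
turn last [  1.6 -99.4   0.4]
turn first [  1.5 -99.4   0.4]
time: 8.15
position: [0.5335, -0.0381, 0.0494]
tool_rot: [-0.593, 0.805, -0.001, 0.001]
ft_force: [0.6, 0.2, -0.9]
grip_width: 0.0155
at [533.5 -38.1  49.4] a -107.3 F [ 0.6  0.2 -0.9] grip 0.0155 turn 0.0
turn last [  1.7 -52.2   0.2]
turn first [  1.6 -52.2   0.2]
```

View pics/w3.png

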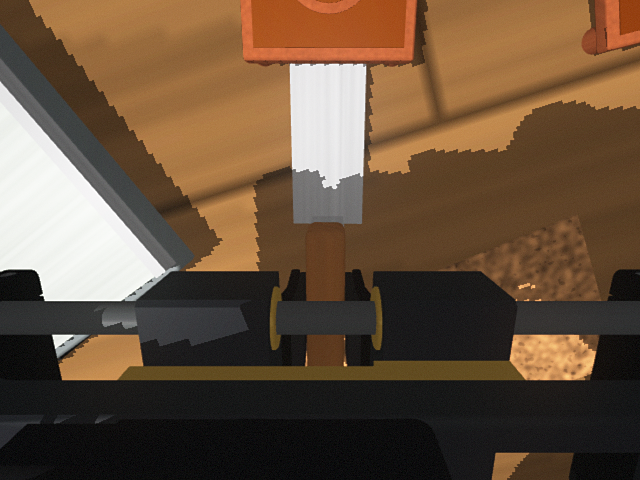

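Wrist view: the blade is under the tile, tile edge spanning 243–418 (centre 330) against blade centre 328. Well centred.

```bash
python3 -m pendant '[[[0,-15,0],0],[[0,-15,0],0],[[0,-12,0],0],[[0,-10,0],0],[[0,0,0],0],[[0,0,-4],0],[[0,0,-4],0],[[0,0,-8],0]]'
python3 -m pendant '[[[0,0,-12],0],[[0,0,-15],0],[[0,0,-15],0],[[0,0,-10],0],[[0,0,0],0],[[0,0,0],0]]'
python3 - <<'E'
from h import *
R=lambda x,y,b=18.2:(606.5+x*np.cos(np.radians(b))-y*np.sin(np.radians(b)),198+x*np.sin(np.radians(b))+y*np.cos(np.radians(b)))
gs(*R(5,-90),18.2,90,70)
c=camera("wrist");cv2.imwrite("pics/w4.png",c["pixels"]); np.savez("pics/w4.npz",**c)
c=camera("top"); tiles(c)
E
```

```text
time: 9.2
position: [0.5798, -0.0524, 0.0651]
tool_rot: [-0.593, 0.805, 0.001, -0.001]
ft_force: [0.8, -0.6, -3.1]
grip_width: 0.0154
time: 9.95
position: [0.5803, -0.0526, 0.1168]
tool_rot: [-0.593, 0.805, 0.0, -0.0]
ft_force: [-0.6, -0.1, -2.9]
grip_width: 0.0155
at [580.3 -52.6 116.8] a -107.3 F [-0.6 -0.1 -2.9] grip 0.0155 turn -35.5
turn last [-124.5   66.4    1.6]
turn first [-139.9  -18.1    1.6]
tile px [453. 222.] [ 566.2 -345.6   62.1   66.4   89.6]
tile px [542.  85.] [ 897.4 -577.3   83.3   92.6   44.2]
```

View pics/w4.png

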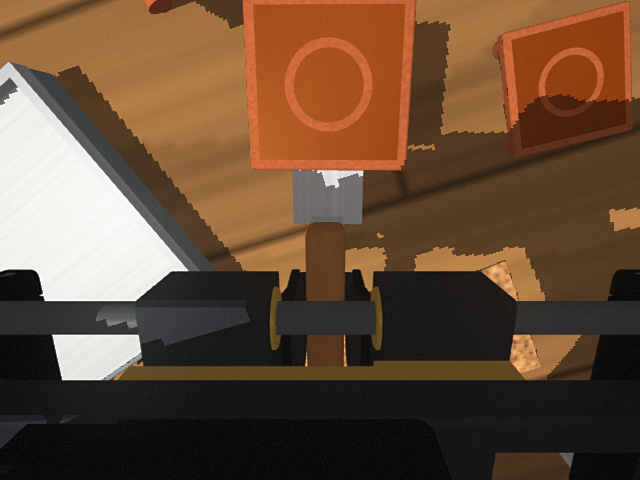

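The tile sits centred on the blade (centre (329,84)). I'll carry it to the right-hand slot.

```bash
python3 -m pendant '[[[0,8,0],0],[[0,14,0],0],[[0,16,0],0],[[0,14,0],0],[[0,8,0],0],[[0,0,0],-4],[[0,0,0],-6.5],[[0,0,0],-7]]'
python3 -m pendant '[[[0,0,0],-7],[[0,0,0],-7],[[0,0,0],-4],[[-8,-5,0],0],[[-14,-9,0],0],[[-18,-11,0],0],[[-20,-13,0],0],[[-20,-13,0],0]]'
python3 -m pendant '[[[-15,-10,0],0],[[-10,-6,0],0],[[0,0,0],0],[[0,0,0],0]]'
python3 - <<'E'
from h import *
R=lambda x,y,b=18.2:(606.5+x*np.cos(np.radians(b))-y*np.sin(np.radians(b)),198+x*np.sin(np.radians(b))+y*np.cos(np.radians(b)))
gs(*R(5,-90),18.2,90,28.5)
c=camera("wrist");cv2.imwrite("pics/w5.png",c["pixels"]); np.savez("pics/w5.npz",**c)
E
```

```text
time: 11.05
position: [0.5235, -0.035, 0.1172]
tool_rot: [0.71, -0.704, 0.0, -0.0]
ft_force: [-0.1, 0.5, -3.1]
grip_width: 0.016
time: 12.05
position: [0.547, 0.059, 0.1171]
tool_rot: [0.81, -0.586, 0.0, -0.0]
ft_force: [-0.2, 0.2, -3.8]
grip_width: 0.0158
time: 12.55
position: [0.5539, 0.0854, 0.117]
tool_rot: [0.81, -0.586, -0.0, 0.0]
ft_force: [0.6, -0.8, -3.5]
grip_width: 0.0155
at [553.9  85.4 117. ] a -71.8 F [ 0.6 -0.8 -3.5] grip 0.0155 turn 0.0
turn last [-0.6 -0.1 43.3]
turn first [-0.6 -0.1 43.3]
```

View pics/w5.png

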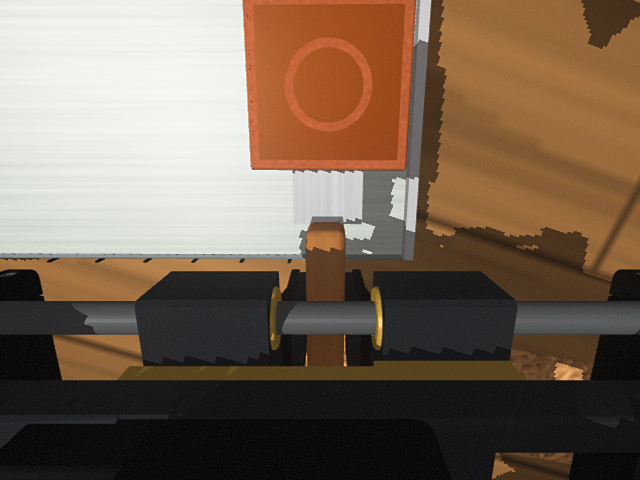

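The bed edges appear parallel to the blade: right lip at column ~408, near edge at row ~258. I'll quantify the margins, then lower.

```bash
python3 - <<'E'
from h import *
b=np.radians(18.2); w=dict(np.load("pics/w5.npz"))
def B(uv,z): 
    p=cast(w,uv,z)*1000-[606.5,198]; return np.c_[p[:,0]*np.cos(b)+p[:,1]*np.sin(b),-p[:,0]*np.sin(b)+p[:,1]*np.cos(b)].round(1)
print("lip inner top",B([[405,240],[415,40]],.034),"near edge",B([[20,255],[230,258]],.025)); print("tile",B([[252,169],[407,169]],.0825))
E
```

```text
lip inner top [[ -77.5 -142.1]
 [  40.5 -141. ]] near edge [[-90.8 120.6]
 [-92.9 -24. ]]
tile [[ -28.4  -54.2]
 [ -28.4 -129.8]]
```

```bash
python3 -m pendant '[[[0,0,8],0],[[0,0,10],0],[[0,0,8],0],[[0,0,5],0],[[0,0,4],0],[[0,0,4],0],[[0,0,4],0],[[0,0,0],0]]'
python3 - <<'E'
from h import *
gs(606.5,198,18.2,90,28.5)
E
python3 -m pendant '[[[0,6,0],0],[[0,12,0],0],[[0,15,0],0],[[0,20,0],0],[[0,25,0],0],[[0,25,0],0],[[0,10,0],0],[[0,0,-25],0]]'
python3 -m pendant '[[[0,0,-20],0],[[0,0,0],0],[[0,0,0],0]]'
python3 - <<'E'
from h import *
gs(635.5,-230,-4,191,50)
c=camera("top");cv2.imwrite("pics/t2.png",cv2.resize(c["pixels"][100:320,60:480],(800,420))); np.savez("pics/t2.npz",**c); tiles(c)
c=camera("wrist");cv2.imwrite("pics/w6.png",c["pixels"])
E
```

```text
time: 13.6
position: [0.5543, 0.0858, 0.074]
tool_rot: [0.81, -0.586, 0.0, -0.0]
ft_force: [0.9, 0.8, -1.0]
grip_width: 0.0154
at [554.3  85.8  74. ] a -71.8 F [ 0.9  0.8 -1. ] grip 0.0154 turn 0.0
turn last [-90.3   5.4   0.3]
turn first [-90.3   5.4   0.3]
time: 14.6
position: [0.4448, 0.0503, 0.0984]
tool_rot: [0.81, -0.586, -0.002, 0.001]
ft_force: [1.1, -0.1, -1.3]
grip_width: 0.0156
time: 14.98
position: [0.4468, 0.0504, 0.1188]
tool_rot: [0.81, -0.586, -0.0, -0.0]
ft_force: [-0.1, -0.2, -1.7]
grip_width: 0.0156
at [446.8  50.4 118.8] a -71.8 F [-0.1 -0.2 -1.7] grip 0.0156 turn 22.2
turn last [253.1  85.3  23.6]
turn first [266.6 -16.8  23.6]
tile px [449. 224.] [ 566.8 -340.6   69.6   69.    86.6]
tile px [402. 195.] [ 635.9 -229.8   68.9   69.1   86.2]
tile px [254. 191.] [647.1 117.3  68.4  67.8  18. ]
tile px [544.  84.] [ 900.5 -579.2   81.6   85.6   44.2]
```

View pics/t2.png

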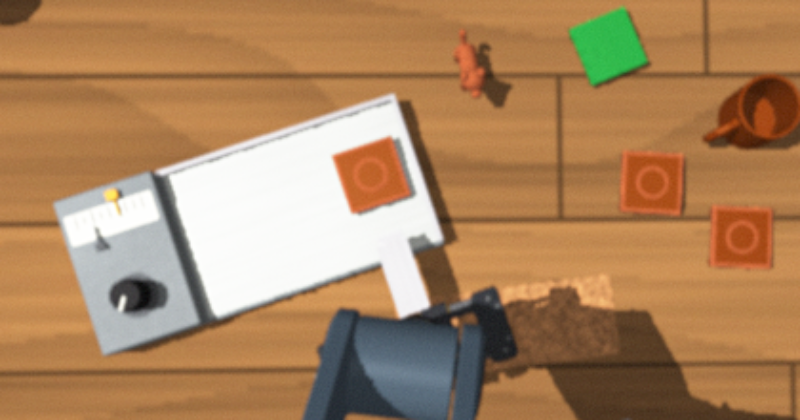

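The first tile stands on the bed at crop (371,175), and the other two are undisturbed. Next is the middle tile.

```bash
python3 -m pendant '[[[0,0,0],7.4],[[0,0,0],7.4],[[0,0,0],7.2],[[38,-2,0],0],[[38,-2,0],0],[[38,-3,0],0],[[38,-2,0],0],[[38,-3,0],0]]'
python3 -m pendant '[[[38,-2,10],0],[[37.5,-3,20],0],[[0,0,20],0],[[0,0,19.5],0],[[0,0,0],0],[[0,0,0],0]]'
python3 - <<'E'
from h import *
gs(635.9,-229.8,-3.7,191,4)
E
python3 -m pendant '[[[0,-15,0],0],[[0,-15,0],0],[[0,-10,0],0],[[0,0,0],0]]'
python3 - <<'E'
from h import *
gs(635.9,-229.8,-3.7,90,4)
c=camera("wrist");cv2.imwrite("pics/w7.png",c["pixels"]); np.savez("pics/w7.npz",**c)
E
```

```text
time: 16.08
position: [0.4458, -0.1409, 0.1182]
tool_rot: [-0.683, 0.73, 0.001, -0.0]
ft_force: [-0.7, -0.0, -1.3]
grip_width: 0.0154
time: 16.82
position: [0.4464, -0.2155, 0.0495]
tool_rot: [-0.684, 0.73, 0.0, -0.0]
ft_force: [-0.8, -0.7, -2.0]
grip_width: 0.0152
at [ 446.4 -215.5   49.5] a -93.8 F [-0.8 -0.7 -2. ] grip 0.0152 turn -0.1
turn last [2.  1.  0.3]
turn first [2.  1.  0.3]
time: 17.32
position: [0.4877, -0.2185, 0.0498]
tool_rot: [-0.684, 0.73, -0.001, 0.0]
ft_force: [0.4, -0.2, -1.2]
grip_width: 0.0156
at [ 487.7 -218.5   49.8] a -93.7 F [ 0.4 -0.2 -1.2] grip 0.0156 turn -0.0
turn last [  1.7 -58.6   0.6]
turn first [  1.7 -58.6   0.6]
```

View pics/w7.png

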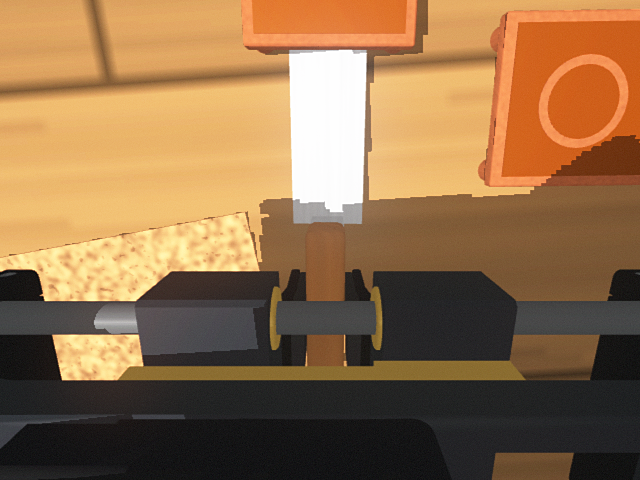

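Tile 2's edge spans 243–416 around the blade (centre 328). Well centred, so slide in and lift.

```bash
python3 -m pendant '[[[0,-15,0],0],[[0,-15,0],0],[[0,-15,0],0],[[0,-13,0],0],[[0,0,0],0],[[0,0,-4],0],[[0,0,-4],0],[[0,0,-8],0]]'
python3 -m pendant '[[[0,0,-12],0],[[0,0,-15],0],[[0,0,-15],0],[[0,0,-10],0],[[0,0,0],0],[[0,0,0],0]]'
python3 - <<'E'
from h import *
R=lambda x,y,b=18.2:(606.5+x*np.cos(np.radians(b))-y*np.sin(np.radians(b)),198+x*np.sin(np.radians(b))+y*np.cos(np.radians(b)))
gs(*R(5,2),18.2,90,70)
c=camera("wrist");tiles(c)
c=camera("top"); tiles(c)
E
```

```text
time: 18.38
position: [0.5432, -0.2217, 0.0656]
tool_rot: [-0.683, 0.73, 0.001, -0.0]
ft_force: [-0.4, -0.5, -3.6]
grip_width: 0.0153
time: 19.12
position: [0.5438, -0.2218, 0.1173]
tool_rot: [-0.684, 0.73, 0.0, -0.0]
ft_force: [-0.2, -0.2, -4.0]
grip_width: 0.0155
at [ 543.8 -221.8  117.3] a -93.8 F [-0.2 -0.2 -4. ] grip 0.0155 turn -22.0
turn last [-393.1   44.6    2.1]
turn first [-381.3 -105.7    2.1]
tile px [502. 211.] [ 565.3 -341.1   66.7   64.    87.3]
tile px [407. 190.] [ 644.5 -245.1   73.3   73.    86.2]
tile px [254. 191.] [646.7 117.2  69.1  67.8  18. ]
tile px [544.  84.] [ 901.1 -576.2   77.7   91.     0. ]
```

```bash
python3 -m pendant '[[[0,0,0],-4],[[0,0,0],-7],[[0,0,0],-7],[[0,0,0],-4],[[-8,-2,0],0],[[-16,-5,0],0],[[-24,-7,0],0],[[-30,-8,0],0]]'
python3 -m pendant '[[[-32,-9,0],0],[[-32,-9,0],0],[[-32,-9,0],0],[[-32,-9,0],0],[[-32,-9,0],0],[[-32,-9,0],0],[[-32,-9,0],0],[[-30,-8,0],0]]'
python3 -m pendant '[[[-25,-7,0],0],[[-16,-4,0],0],[[-8,-2,0],0],[[0,0,0],0],[[0,0,0],0]]'
python3 - <<'E'
from h import *
R=lambda x,y,b=18.2:(606.5+x*np.cos(np.radians(b))-y*np.sin(np.radians(b)),198+x*np.sin(np.radians(b))+y*np.cos(np.radians(b)))
gs(*R(5,2),18.2,90,28.5)
c=camera("wrist");cv2.imwrite("pics/w8.png",c["pixels"]); np.savez("pics/w8.npz",**c)
E
```

```text
time: 20.23
position: [0.5404, -0.1395, 0.1174]
tool_rot: [0.81, -0.587, -0.0, -0.0]
ft_force: [-0.0, 1.0, -3.7]
grip_width: 0.0151
time: 21.22
position: [0.5274, 0.1247, 0.1175]
tool_rot: [0.81, -0.586, -0.0, 0.0]
ft_force: [0.2, -0.1, -4.2]
grip_width: 0.0155
time: 21.85
position: [0.5257, 0.1723, 0.1175]
tool_rot: [0.81, -0.587, -0.0, 0.0]
ft_force: [0.1, 0.2, -4.1]
grip_width: 0.0159
at [525.7 172.3 117.5] a -71.8 F [ 0.1  0.2 -4.1] grip 0.0159 turn -0.0
turn last [-1.2  0.2 43.8]
turn first [-1.2  0.2 43.8]
```

View pics/w8.png

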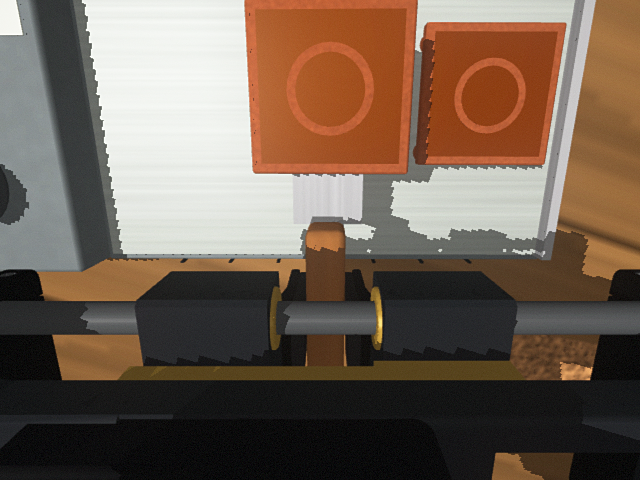

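Gap to the first tile looks good (~15 mm). Lowering and withdrawing.

```bash
python3 -m pendant '[[[-1,0,8],0],[[0,0,10],0],[[0,0,8],0],[[0,0,6],0],[[0,0,4],0],[[0,0,4],0],[[0,0,3.5],0],[[0,0,0],0]]'
python3 -m pendant '[[[0,0,0],0],[[0,6,0],0],[[0,12,0],0],[[0,15,0],0],[[0,20,0],0],[[0,25,0],0],[[0,25,0],0],[[0,15,0],0]]'
python3 -m pendant '[[[0,0,-25],0],[[0,0,-20],0],[[0,0,0],0],[[0,0,0],0]]'
python3 - <<'E'
from h import *
c=camera("top"); t=tiles(c)
gs(566.8,-340.6,-3.4,191,50)
E
```

```text
time: 22.9
position: [0.5256, 0.174, 0.0741]
tool_rot: [0.81, -0.586, 0.0, -0.0]
ft_force: [0.1, 1.1, -2.2]
grip_width: 0.0158
time: 23.9
position: [0.4109, 0.1366, 0.0743]
tool_rot: [0.81, -0.586, -0.001, 0.001]
ft_force: [0.1, 0.3, -1.9]
grip_width: 0.0149
time: 24.4
position: [0.413, 0.137, 0.1187]
tool_rot: [0.81, -0.586, -0.0, 0.0]
ft_force: [-0.3, 1.0, -2.3]
grip_width: 0.0156
tile px [449. 224.] [ 566.4 -340.5   66.9   70.6   88.9]
tile px [216. 205.] [616.3 206.1  67.9  67.4  18.1]
tile px [254. 191.] [646.8 117.3  68.9  67.8  18. ]
tile px [544.  84.] [ 900.5 -579.6   81.8   86.8   37.9]
at [412.8 137.  118.5] a -71.8 F [-0.9 -0.1 -0.7] grip 0.0153 turn 21.6
turn last [431.4 180.7  23.3]
turn first [467.6   8.9  23.3]
```

Two tiles are on the bed. Going for the third.

```bash
python3 -m pendant '[[[0,0,0],7],[[0,0,0],7],[[0,0,0],6.5],[[25,2,0],0],[[45,2,0],0],[[50,2,0],0],[[50,2,0],0],[[50,2,0],0]]'
python3 -m pendant '[[[50,2,0],0],[[50,2,0],0],[[50,2,0],0],[[50,2,0],0],[[50,0,0],0],[[0,0,0],0],[[0,0,0],0]]'
python3 - <<'E'
from h import *
c=camera("top"); t=tiles(c)
gs(566.5,-340.5,-2.3,191,4)
E
```

```text
time: 25.45
position: [0.394, -0.0838, 0.1182]
tool_rot: [-0.693, 0.721, 0.001, -0.0]
ft_force: [1.3, 0.5, -1.2]
grip_width: 0.0154
time: 26.32
position: [0.3757, -0.3307, 0.1179]
tool_rot: [-0.693, 0.721, 0.002, 0.0]
ft_force: [-0.4, -0.5, -0.8]
grip_width: 0.0153
tile px [449. 224.] [ 567.3 -341.7   69.3   68.8   89. ]
tile px [216. 205.] [616.1 205.6  68.7  68.   18. ]
tile px [254. 191.] [646.7 116.9  68.9  68.6  18.3]
tile px [544.  84.] [ 901.1 -579.8   81.6   84.    44.2]
at [ 375.8 -330.   118.1] a -92.2 F [-0.7  0.1 -1.2] grip 0.0156 turn 0.1
turn last [ 2.8  0.  68.9]
turn first [ 2.8  0.  68.9]
```

```bash
python3 -m pendant '[[[1.5,0,25],0],[[0,0,25],0],[[0,0,19],0],[[0,0,0],0],[[0,-15,0],0],[[0,-15,0],0],[[0,-10,0],0],[[0,0,0],0]]'
python3 - <<'E'
from h import *
gs(566.7,-341,-2,90,4)
c=camera("wrist");cv2.imwrite("pics/w9.png",c["pixels"][:300]); np.savez("pics/w9.npz",**c)
E
```

```text
time: 27.38
position: [0.418, -0.3353, 0.0505]
tool_rot: [-0.694, 0.72, -0.001, -0.0]
ft_force: [-0.6, -0.3, -1.9]
grip_width: 0.0153
at [ 418.  -335.3   50.5] a -92.2 F [-0.6 -0.3 -1.9] grip 0.0153 turn -0.2
turn last [  0.3 -58.9   1.3]
turn first [  0.5 -58.9   1.3]
```

View pics/w9.png

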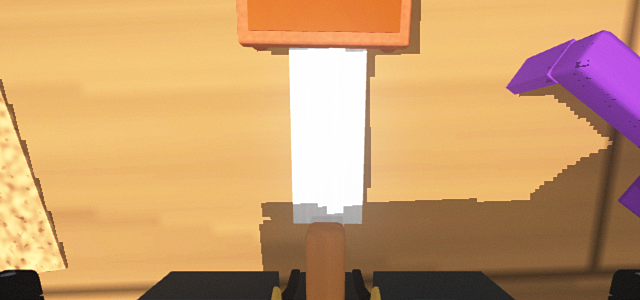

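The tile spans 237–409 (centre 323), 2 mm left of the blade's centre, so I trim that while inserting.

```bash
python3 -m pendant '[[[-1.5,-10,0.5],0],[[0,-15,0],0],[[0,-15,0],0],[[0,-15,0],0],[[0,-3,0],0],[[0,0,-4],0],[[0,0,-4],0],[[0,0,-8],0]]'
python3 -m pendant '[[[0,0,-12],0],[[0,0,-15],0],[[0,0,-15],0],[[0,0,-10],0],[[0,0,0],0],[[0,0,0],0]]'
python3 - <<'E'
from h import *
R=lambda x,y,b=18.2:(606.5+x*np.cos(np.radians(b))-y*np.sin(np.radians(b)),198+x*np.sin(np.radians(b))+y*np.cos(np.radians(b)))
gs(*R(5,94),18.2,90,70)
E
```

```text
time: 28.42
position: [0.4738, -0.3354, 0.0656]
tool_rot: [-0.693, 0.721, 0.001, -0.0]
ft_force: [-0.1, 0.3, -2.6]
grip_width: 0.0156
time: 29.18
position: [0.4743, -0.3355, 0.1173]
tool_rot: [-0.693, 0.721, 0.0, -0.0]
ft_force: [-0.5, 0.1, -2.6]
grip_width: 0.0153
at [ 474.3 -335.5  117.3] a -92.3 F [-0.5  0.1 -2.6] grip 0.0153 turn -20.5
turn last [-596.7    1.5    2.1]
turn first [-559.6 -207.2    2.1]
```

```bash
python3 -m pendant '[[[0,0,0],-4],[[0,0,0],-7],[[0,0,0],-6],[[0,0,0],-3.5],[[-8,-3,0],0],[[-16,-6,0],0],[[-24,-9,0],0],[[-33,-12,0],0]]'
python3 -m pendant '[[[-33,-12,0],0],[[-33,-12,0],0],[[-33,-12,0],0],[[-33,-12,0],0],[[-33,-12,0],0],[[-33,-12,0],0],[[-33,-12,0],0],[[-33,-12,0],0]]'
python3 -m pendant '[[[-33,-12,0],0],[[-33,-12,0],0],[[-33,-12,0],0],[[-33,-12,0],0],[[-32,-14,0],0],[[-24,-9,0],0],[[-16,-6,0],0],[[-8,-3,0],0]]'
python3 -m pendant '[[[0,0,0],0],[[0,0,0],0]]'
python3 - <<'E'
from h import *
R=lambda x,y,b=18.2:(606.5+x*np.cos(np.radians(b))-y*np.sin(np.radians(b)),198+x*np.sin(np.radians(b))+y*np.cos(np.radians(b)))
gs(*R(5,94),18.2,90,28.5)
c=camera("wrist");cv2.imwrite("pics/w10.png",c["pixels"]); np.savez("pics/w10.npz",**c)
E
```

```text
time: 30.18
position: [0.4776, -0.2474, 0.1175]
tool_rot: [0.81, -0.586, -0.0, -0.0]
ft_force: [1.0, 0.3, -2.3]
grip_width: 0.0151
time: 31.18
position: [0.4849, 0.0341, 0.1177]
tool_rot: [0.81, -0.586, -0.001, 0.0]
ft_force: [1.0, -0.9, -3.1]
grip_width: 0.0153
time: 32.17
position: [0.4948, 0.2589, 0.1175]
tool_rot: [0.811, -0.586, -0.0, 0.0]
ft_force: [0.2, -0.5, -3.0]
grip_width: 0.0154
time: 32.42
position: [0.4957, 0.2569, 0.1175]
tool_rot: [0.81, -0.586, -0.0, 0.0]
ft_force: [0.7, -0.1, -1.8]
grip_width: 0.0155
at [495.7 256.9 117.5] a -71.8 F [ 0.7 -0.1 -1.8] grip 0.0155 turn -0.0
turn last [-3.4 -1.8 43.8]
turn first [-3.4 -1.8 43.8]
```

View pics/w10.png

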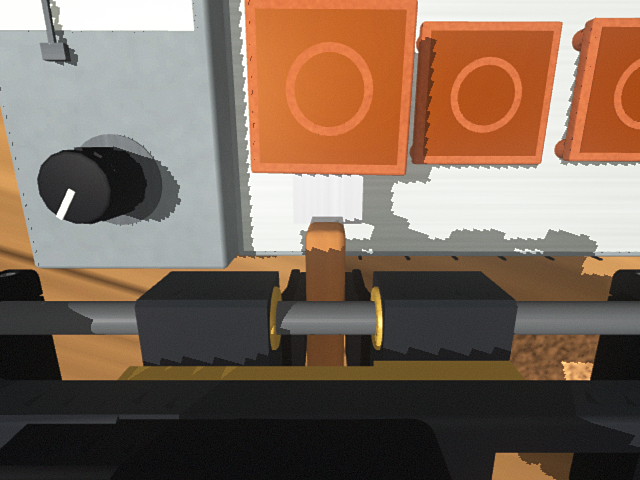

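The carried tile is at (328,90) with the console on the left and tile 2 on the right. I'll check the side margins numerically.

```bash
python3 - <<'E'
from h import *
b=np.radians(18.2); w=dict(np.load("pics/w10.npz"))
def B(uv,z): 
    p=cast(w,uv,z)*1000-[606.5,198]; return np.c_[p[:,0]*np.cos(b)+p[:,1]*np.sin(b),-p[:,0]*np.sin(b)+p[:,1]*np.cos(b)].round(1)
print("carried",B([[253,173],[405,174],[416,10],[247,20]],.0825)); print("tile2 left",B([[425,25],[413,160]],.043)); print("console",B([[226,265],[206,20]],.05),"foot",B([[243,250],[247,180]],.025))
print("dialtop",B([[70,186]],.086), "base+grip world",(cast(w,[[70,186]],.086)*1000).round(1))
E
```

```text
carried [[-32.  126.6]
 [-32.6  52.1]
 [ 38.5  51.3]
 [ 34.7 125.7]]
tile2 left [[ 44.   37.1]
 [-27.6  39.1]]
console [[-91.1 153. ]
 [ 44.4 153.6]] foot [[-89.  147.9]
 [-41.2 142.4]]
dialtop [[-37.9 215. ]] base+grip world [[503.3 390.4]]
```

```bash
python3 -m pendant '[[[-3,-2,8],0],[[0,0,10],0],[[0,0,8],0],[[0,0,6],0],[[0,0,4],0],[[0,0,4],0],[[0,0,3.5],0],[[0,0,0],0]]'
python3 -m pendant '[[[0,0,0],0],[[0,6,0],0],[[0,12,0],0],[[0,15,0],0],[[0,20,0],0],[[0,25,0],0],[[0,25,0],0],[[0,15,0],0]]'
python3 -m pendant '[[[0,0,-25],0],[[0,0,-20],0],[[0,0,0],0],[[0,0,0],0]]'
python3 - <<'E'
from h import *
c=camera("top"); t=tiles(c); np.savez("pics/t3.npz",**c); cv2.imwrite("pics/t3.png",cv2.resize(c["pixels"][100:320,60:480],(800,420)))
for x in t:
    p=cast(c,proj(c,[[x[0]/1e3,x[1]/1e3,.018]]),.043)[0]*1e3-[606.5,198]; b=np.radians(18.2); print("bed frame",(p@[[np.cos(b),-np.sin(b)],[np.sin(b),np.cos(b)]]).round(1))
gs(469.8,-97.2,97.5,0,60)
E
```

```text
time: 33.48
position: [0.497, 0.2612, 0.074]
tool_rot: [0.81, -0.586, 0.0, -0.0]
ft_force: [-0.6, -0.6, -2.2]
grip_width: 0.0155
time: 34.48
position: [0.3825, 0.2236, 0.0742]
tool_rot: [0.81, -0.586, -0.001, 0.001]
ft_force: [-0.6, -0.2, -1.9]
grip_width: 0.0153
time: 34.98
position: [0.3846, 0.2242, 0.1187]
tool_rot: [0.81, -0.586, -0.0, 0.0]
ft_force: [-0.1, 0.9, -3.1]
grip_width: 0.0155
tile px [216. 205.] [616.4 206.7  68.2  67.7  17.2]
tile px [254. 191.] [646.9 117.5  68.2  68.5  18.3]
tile px [544.  84.] [ 900.4 -579.8   81.5   85.8   34.9]
bed frame [8.1 1.3]
bed frame [  9.2 -90.7]
bed frame [  31.7 -814.5]
at [384.4 224.1 118.5] a -71.8 F [ 0.5  0.1 -2. ] grip 0.0154 turn -79.3
turn last [331.9  19.4  13.3]
turn first [ 42.8 329.7  13.3]
```

View pics/t3.png

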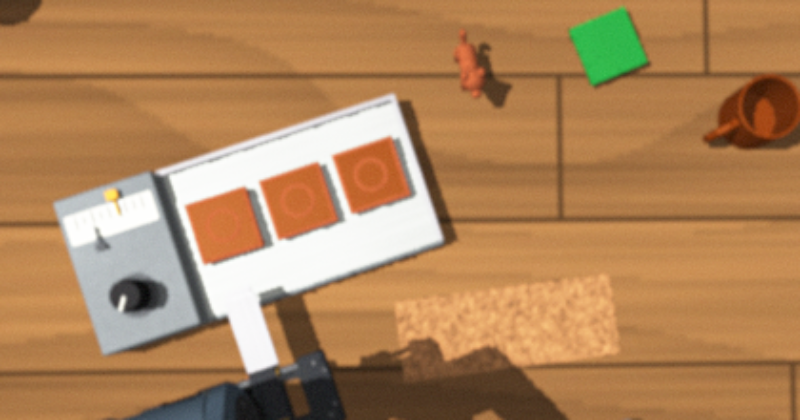

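All three tiles stand on the bed at crop (226,225), (299,200), (371,175). Returning the spatula to the mat next.

```bash
python3 -m pendant '[[[32,2,0],0],[[50,3,0],0],[[50,3,0],0],[[50,3,0],0],[[50,3,0],0],[[50,3,0],0],[[50,2.5,0],0],[[0,0,0],-9.9]]'
python3 -m pendant '[[[0,0,0],-9.9],[[0,0,0],-9.9],[[0,0,0],-9.9],[[0,0,0],-9.9],[[0,0,0],-9.9],[[0,0,0],-9.9],[[0,0,0],-10],[[0,0,30],0]]'
python3 -m pendant '[[[0,0,20],0],[[0,0,0],0],[[0,0,0],0]]'
python3 - <<'E'
from h import *
gs(469.8,-97.2,97.5,0,2.3)
E
```

```text
time: 36.02
position: [0.4725, -0.1014, 0.1183]
tool_rot: [0.858, -0.514, 0.002, 0.0]
ft_force: [-0.7, 0.1, -2.2]
grip_width: 0.0155
time: 37.02
position: [0.4715, -0.0978, 0.0892]
tool_rot: [0.998, 0.066, 0.002, 0.001]
ft_force: [-0.2, -0.2, -2.4]
grip_width: 0.0147
time: 37.4
position: [0.4702, -0.0972, 0.0689]
tool_rot: [0.998, 0.066, -0.0, -0.0]
ft_force: [-0.8, 1.2, -0.7]
grip_width: 0.0154
at [470.2 -97.2  68.9] a 7.5 F [-0.8  1.2 -0.7] grip 0.0154 turn 0.0
turn last [-0.4 -0.1 21.4]
turn first [-0.4 -0.1 21.4]
```

```bash
python3 -m pendant '[[[-0.4,0,12],0],[[0,0,6],0],[[0,0,3],0],[[0,0,0],0],[[0,0,0],0]]'
python3 -m pendant '[[[0,0,0],0],[[0,0,0],0],[[0,0,0],0],[[0,0,0],0]]' 50
python3 -m pendant '[[[0,0,-20],0],[[0,0,-40],0],[[0,0,-50],0],[[0,0,0],0]]'
python3 - <<'E'
from h import *
go(503.5,385,76,180)
c=camera("wrist");cv2.imwrite("pics/w11.png",c["pixels"])
t=cast(c,[[325,54]],.0045)
h,s,v=cv2.split(hsv(c)); m=(s<50)&(v>150); m[230:]=0
for k in blobs(m,800): print(cv2.boundingRect(k), np.round(rect(c,k,.0045),1))
E
```

```text
time: 38.02
position: [0.4699, -0.0973, 0.0482]
tool_rot: [0.998, 0.066, 0.0, 0.0]
ft_force: [0.1, -0.7, -1.8]
grip_width: 0.0156
time: 38.52
position: [0.4699, -0.0973, 0.0482]
tool_rot: [0.998, 0.066, 0.0, 0.0]
ft_force: [-0.5, -0.2, 0.2]
grip_width: 0.0458
time: 39.02
position: [0.4721, -0.0981, 0.1613]
tool_rot: [0.998, 0.066, 0.004, 0.002]
ft_force: [-0.1, 0.1, -0.1]
grip_width: 0.0499
at [472.1 -98.1 161.3] a 7.5 shift [  94.6 -474.8   85.3] turn 7.5 q6 -0.57
(299, 56, 48, 136) [458.8 -16.8  36.5 103.3   7.2]
(475, 0, 165, 78) [624.6  79.4 121.5  54.5  18. ]
```

The spatula is back within 1 mm of its original pose. On to the dial, with a stop short of it to see it with the wrist camera.

```bash
python3 -m pendant '[[[10,-53,0],0],[[10,-53,0],0],[[11,-53,0],0],[[10,-53,0],0],[[11,-53,0],0],[[10,-53,0],0],[[11,-50,0],0],[[0,0,0],0]]'
python3 -m pendant '[[[0,0,0],0],[[0,0,0],0]]'
python3 - <<'E'
from h import *
go(503.5,385,76,180)
c=camera("wrist");cv2.imwrite("pics/w12.png",c["pixels"][:300]);np.savez("pics/w12.npz",**c)
E
```

```text
time: 40.08
position: [0.493, 0.2801, 0.1562]
tool_rot: [0.998, 0.068, -0.001, -0.0]
ft_force: [-0.3, 0.2, 0.2]
grip_width: 0.0502
time: 40.33
position: [0.4934, 0.2756, 0.1573]
tool_rot: [0.998, 0.065, -0.001, 0.0]
ft_force: [-0.4, 0.8, -0.6]
grip_width: 0.05
at [493.4 275.6 157.3] a 7.4 shift [  24.2 -107.1   81.3] turn 7.4 q6 0.18
```

View pics/w12.png

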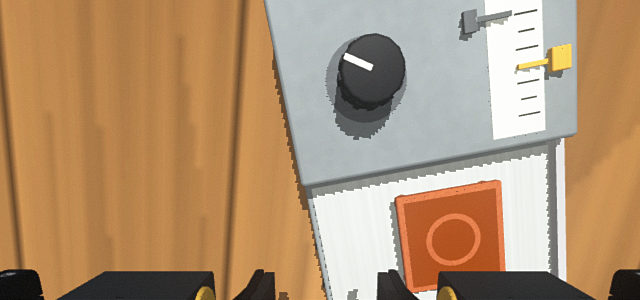

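Wrist view: dial top centre (373,65), pointer tip (511,13), mark near end (517,67).

```bash
python3 - <<'E'
from h import *
b=np.radians(18.2); w=dict(np.load("pics/w12.npz"))
def B(uv,z): 
    p=cast(w,uv,z)*1000-[606.5,198]; return np.c_[p[:,0]*np.cos(b)+p[:,1]*np.sin(b),-p[:,0]*np.sin(b)+p[:,1]*np.cos(b)].round(1)
print("dial",(cast(w,[[373,65]],.087)*1000).round(1),B([[373,65]],.087))
P=B([[480,20],[511,13],[517,67],[545,61.5]],.053);print(P); print("turn deg",np.degrees((P[1,1]-P[2,1])/8),np.degrees((P[0,1]-P[3,1])/8))
d=cast(w,[[373,65]],.087)[0]*1000
go(d[0],d[1],76,180)
E
```

```text
dial [[503.3 389.3]] [[-38.2 214. ]]
[[ 35.5 232.5]
 [ 54.4 232.8]
 [ 56.5 201.5]
 [ 74.  201.4]]
turn deg 224.16973734493467 222.73734285710748
at [493.6 275.6 157.5] a 7.4 shift [  24.3 -111.5   81.5] turn 7.4 q6 0.18
```

```bash
python3 -m pendant '[[[8,-37,0],0],[[8,-37,0],0],[[8,-37,0],0],[[0,0,0],-10],[[0,0,0],-10],[[0,0,0],-10],[[0,0,0],-10],[[0,0,0],-10]]'
python3 -m pendant '[[[0,0,0],-10],[[0,0,0],-10],[[0,0,0],-10],[[0,0,0],-10],[[0,0,0],-10],[[0,0,0],-10],[[0,0,0],-10],[[0,0,0],-10]]'
python3 -m pendant '[[[0,0,0],-10],[[0,0,0],-10],[[0,0,0],0],[[0,0,0],0]]'
python3 -c "
from h import *
p,a,o=tcp();print(o['q'].round(3));go(503.3,388.8,76,a)"
```

```text
time: 41.38
position: [0.5036, 0.3889, 0.158]
tool_rot: [0.876, 0.483, -0.0, 0.0]
ft_force: [0.2, 0.3, 0.5]
grip_width: 0.0502
time: 42.38
position: [0.5036, 0.3889, 0.158]
tool_rot: [0.36, 0.933, -0.0, -0.0]
ft_force: [-0.8, -0.8, -0.1]
grip_width: 0.05
time: 42.88
position: [0.5034, 0.3896, 0.158]
tool_rot: [0.197, 0.98, -0.0, -0.0]
ft_force: [-0.1, 0.2, 0.5]
grip_width: 0.0499
[ 0.483  0.645  1.479  0.     1.019 -2.262]
at [503.4 389.6 158. ] a 157.3 shift [-0.2 -0.8 82. ] turn 0.0 q6 -2.26
```

```bash
python3 -m pendant '[[[0,0,35],0],[[0,0,30],0],[[0,0,17],0],[[0,0,0],0]]'
python3 -m pendant '[[[0,0,0],0],[[0,0,0],0],[[0,0,0],0],[[0,0,0],0]]' 0 15
python3 -m pendant '[[[0,0,0],10],[[0,0,0],10],[[0,0,0],10],[[0,0,0],10],[[0,0,0],10],[[0,0,0],10],[[0,0,0],10],[[0,0,0],10]]'
python3 -m pendant '[[[0,0,0],10],[[0,0,0],10],[[0,0,0],10],[[0,0,0],10],[[0,0,0],10],[[0,0,0],10],[[0,0,0],10],[[0,0,0],10]]'
python3 -m pendant '[[[0,0,0],10],[[0,0,0],10],[[0,0,0],10],[[0,0,0],10],[[0,0,0],10],[[0,0,0],8],[[0,0,0],0],[[0,0,0],0]]'
python3 - <<'E'
from h import *
p,a,o=tcp();print(a,o["moment"]); c=camera("top");np.savez("pics/t4.npz",**c)
c=camera("wrist"); np.savez("pics/w13.npz",**c); cv2.imwrite("pics/w13.png",c["pixels"])
E
```

```text
time: 43.38
position: [0.5025, 0.3898, 0.0748]
tool_rot: [0.195, 0.981, -0.001, -0.001]
ft_force: [0.2, -0.6, 0.9]
grip_width: 0.0502
time: 43.88
position: [0.5056, 0.3902, 0.0774]
tool_rot: [0.195, 0.981, 0.001, 0.002]
ft_force: [4.0, -2.7, 0.0]
grip_width: 0.0357
time: 44.88
position: [0.5073, 0.387, 0.0774]
tool_rot: [0.781, 0.625, 0.001, 0.004]
ft_force: [8.1, -12.4, 1.3]
grip_width: 0.0356
time: 45.88
position: [0.5044, 0.3848, 0.0774]
tool_rot: [1.0, -0.023, 0.0, 0.005]
ft_force: [3.0, -16.1, 6.6]
grip_width: 0.0357
time: 46.88
position: [0.5028, 0.3866, 0.0773]
tool_rot: [0.864, -0.503, 0.001, 0.004]
ft_force: [-0.3, -11.1, 8.0]
grip_width: 0.0354
-60.396819292594024 [-1.98351247 -0.0772754  -0.02311198]
```

Pictures are used up, so I measure pointer and mark by mask.

```bash
cat > pm.py <<'E'
from h import *
def pm(w,z=.053,b=np.radians(18.2)):
    h,s,v=cv2.split(hsv(w)); ctr=np.array([606.5,198]); R=np.array([[np.cos(b),-np.sin(b)],[np.sin(b),np.cos(b)]])
    # metric rectified console patch: bed x 25..90, y 150..270, 0.25mm px; cols = 270-y, rows = 90-x
    X,Y=np.meshgrid(np.arange(90,20,-.25),np.arange(270,150,-.25),indexing="ij")
    W=(np.c_[X.ravel(),Y.ravel()]@R.T+ctr)/1e3; uv=proj(w,np.c_[W,np.full(len(W),z)]).astype(np.float32)
    I=cv2.remap(w["pixels"],uv[:,0].reshape(X.shape),uv[:,1].reshape(X.shape),1); H,S,V=cv2.split(cv2.cvtColor(I,cv2.COLOR_BGR2HSV))
    br=(H>15)&(H<35)&(S>110)&(V>90)
    for x in range(82,40,-3):
        r=int((90-x)/.25); sl=slice(r-3,r+4)
        yb=Y[sl][br[sl]]; wh=(V[sl]>200)&(S[sl]<40); cols=np.median(V[sl],0)
        dark=(cols<150)&(np.median(S[sl],0)<70); ys=Y[0][dark]
        runs=[g for g in np.split(ys,np.where(np.abs(np.diff(ys))>.6)[0]+1) if len(g)]
        print(x,"brass",(len(yb),np.median(yb).round(1) if len(yb) else None,),"white",wh.mean().round(2),"dark",[(round(g.mean(),1),round(len(g)*.25,1)) for g in runs][:12])
    return I
E
python3 - <<'E'
from pm import *
for n in ("w12","w13"):
    w=dict(np.load(f"pics/{n}.npz")); print(n); pm(w)
E
```

```text
w12
82 brass (404, np.float64(201.8)) white 0.0 dark [(np.float64(252.4), 35.5), (np.float64(192.5), 4.2), (np.float64(152.2), 3.8)]
79 brass (399, np.float64(201.8)) white 0.0 dark [(np.float64(252.8), 34.8), (np.float64(193.1), 3.0), (np.float64(152.1), 4.0)]
76 brass (317, np.float64(201.5)) white 0.0 dark [(np.float64(253.0), 34.2), (np.float64(193.4), 2.5), (np.float64(152.0), 3.8)]
73 brass (82, np.float64(201.5)) white 0.37 dark [(np.float64(253.4), 33.5), (np.float64(199.2), 1.2), (np.float64(152.0), 3.8)]
70 brass (82, np.float64(201.5)) white 0.59 dark [(np.float64(253.6), 33.0), (np.float64(152.0), 3.8)]
67 brass (82, np.float64(201.5)) white 0.55 dark [(np.float64(253.9), 32.5), (np.float64(231.6), 1.0), (np.float64(221.8), 0.8), (np.float64(211.8), 0.8), (np.float64(191.8), 0.8), (np.float64(182.0), 0.8), (np.float64(172.0), 0.8), (np.float64(152.0), 3.8)]
64 brass (82, np.float64(201.5)) white 0.55 dark [(np.float64(254.2), 31.8), (np.float64(231.8), 0.8), (np.float64(221.8), 0.8), (np.float64(211.8), 0.8), (np.float64(191.9), 1.0), (np.float64(182.0), 0.8), (np.float64
[... 3153 characters left out ...]
 (np.float64(231.9), 1.0), (np.float64(211.9), 1.0), (np.float64(192.0), 1.2), (np.float64(172.1), 1.5), (np.float64(158.4), 2.5), (np.float64(154.8), 2.2)]
55 brass (0, None) white 0.87 dark [(np.float64(198.9), 0.5), (np.float64(159.5), 0.2), (np.float64(154.2), 2.8)]
52 brass (0, None) white 0.84 dark [(np.float64(201.6), 4.0), (np.float64(159.6), 0.5), (np.float64(154.1), 3.0)]
49 brass (0, None) white 0.85 dark [(np.float64(201.9), 3.5), (np.float64(154.2), 2.8)]
46 brass (0, None) white 0.85 dark [(np.float64(267.5), 0.8), (np.float64(201.4), 4.5), (np.float64(154.6), 2.0)]
43 brass (0, None) white 0.85 dark [(np.float64(201.9), 3.5), (np.float64(159.1), 0.8), (np.float64(154.2), 2.8)]
```

Pointer ≈202.0, mark 201.2: still ~0.8 mm, about 5.5° clockwise.

```bash
python3 -m pendant '[[[0,0,0],3],[[0,0,0],2.5],[[0,0,0],0],[[0,0,0],0]]'
python3 - <<'E'
from pm import *
p,a,o=tcp();print(p,a)
w=camera("wrist"); np.savez("pics/w14.npz",**w); pm(w)
E
```

```text
time: 47.48
position: [0.5027, 0.3867, 0.0773]
tool_rot: [0.839, -0.544, 0.001, 0.003]
ft_force: [-0.0, -11.4, 7.0]
grip_width: 0.0354
[502.68590223 386.74000329  77.33370102] -65.8974591720665
82 brass (406, np.float64(201.1)) white 0.0 dark [(np.float64(261.9), 16.5), (np.float64(192.2), 2.8), (np.float64(181.2), 0.2), (np.float64(165.2), 30.2)]
79 brass (406, np.float64(201.1)) white 0.01 dark [(np.float64(270.0), 0.2), (np.float64(192.9), 2.0), (np.float64(183.2), 0.2), (np.float64(181.9), 1.5), (np.float64(166.3), 28.2)]
76 brass (335, np.float64(201.2)) white 0.0 dark [(np.float64(270.0), 0.2), (np.float64(192.8), 3.8), (np.float64(161.9), 22.0)]
73 brass (95, np.float64(201.2)) white 0.47 dark [(np.float64(267.8), 0.2), (np.float64(199.4), 0.5), (np.float64(156.0), 7.8)]
70 brass (84, np.float64(201.4)) white 0.79 dark [(np.float64(251.8), 0.8), (np.float64(231.8), 0.8), (np.float64(211.9), 1.0), (np.float64(198.9), 1.0), (np.float64(191.9), 0.5), (np.float64(172.0), 0.8), (np.float64(159.4), 0.5), (np.float64(157.0), 1.2), (np.float64(153.9), 3.5)]
67 brass (86, np.float64(20
[... 1186 characters left out ...]
 (np.float64(172.0), 1.2), (np.float64(158.9), 1.2), (np.float64(154.6), 3.8)]
55 brass (0, None) white 0.86 dark [(np.float64(159.2), 0.8), (np.float64(156.8), 0.2), (np.float64(153.8), 3.8)]
52 brass (0, None) white 0.83 dark [(np.float64(267.6), 0.5), (np.float64(200.6), 4.5), (np.float64(153.4), 4.5)]
49 brass (0, None) white 0.83 dark [(np.float64(200.5), 4.8), (np.float64(159.5), 0.2), (np.float64(153.8), 3.8)]
46 brass (0, None) white 0.85 dark [(np.float64(267.5), 0.8), (np.float64(201.0), 3.8), (np.float64(159.5), 0.2), (np.float64(156.8), 0.2), (np.float64(154.2), 2.8)]
43 brass (0, None) white 0.83 dark [(np.float64(200.4), 5.0), (np.float64(158.5), 2.0), (np.float64(153.9), 4.0)]
```

Left edges now coincide (pointer 202.9, brass ≈202.9). Release and recheck.

```bash
python3 -m pendant '[[[0,0,0],0],[[0,0,0],0],[[0,0,0],0],[[0,0,0],0]]' 60
python3 -m pendant '[[[0,0,-20],0],[[0,0,-40],0],[[0,0,-40],0],[[0,30,0],0],[[0,30,0],0],[[0,0,0],0],[[0,0,0],0]]'
python3 - <<'E'
from pm import *
w=camera("wrist"); np.savez("pics/w15.npz",**w)
import io,contextlib
f=io.StringIO()
with contextlib.redirect_stdout(f): I=pm(w)
G=I.astype(int); H,S,V=cv2.split(cv2.cvtColor(I,cv2.COLOR_BGR2HSV)); Y=np.arange(270,150,-.25)
for x in (64,60,52,50,48,46):
    r=int((90-x)/.25); c=slice(int((270-206)/.25),int((270-196)/.25)+1,1)
    print(x,"V",np.median(V[r-2:r+3],0)[c][::2].astype(int).tolist()); print("   S",np.median(S[r-2:r+3],0)[c][::2].astype(int).tolist())
c=camera("top"); t=tiles(c); np.savez("pics/t5.npz",**c)
h,s,v=cv2.split(hsv(c)); z=np.zeros_like(h); z[255:290,270:385]=1
for k in blobs((s<60)&(v>170)&(z>0)): print("blade",np.round(rect(c,k,.0045),1))
for u in [(371,175),(299,200),(226,225)]:
    print(u,c["pixels"][int(100+u[1]/1.909),int(60+u[0]/1.905)])
E
```

```text
time: 48.02
position: [0.5031, 0.3908, 0.0761]
tool_rot: [0.839, -0.544, -0.0, -0.0]
ft_force: [-0.3, 0.3, -0.4]
grip_width: 0.0587
time: 48.9
position: [0.4498, 0.3667, 0.1772]
tool_rot: [0.839, -0.544, 0.001, -0.002]
ft_force: [1.0, 0.4, 1.0]
grip_width: 0.06
64 V [254, 254, 254, 254, 255, 252, 251, 252, 252, 253, 254, 251, 238, 196, 184, 186, 201, 236, 251, 255, 254]
   S [2, 2, 1, 0, 1, 2, 64, 117, 140, 138, 138, 127, 100, 35, 17, 16, 18, 6, 3, 2, 2]
60 V [254, 254, 254, 255, 255, 253, 250, 251, 252, 253, 254, 252, 232, 197, 207, 238, 255, 255, 254, 254, 254]
   S [2, 2, 1, 1, 1, 9, 78, 122, 139, 136, 138, 129, 97, 32, 14, 4, 0, 1, 2, 2, 2]
52 V [254, 254, 254, 255, 255, 241, 204, 150, 142, 141, 143, 146, 171, 188, 200, 209, 228, 235, 239, 255, 255]
   S [2, 2, 2, 2, 0, 5, 10, 7, 5, 5, 5, 5, 15, 16, 18, 18, 8, 7, 6, 1, 1]
50 V [254, 254, 254, 255, 255, 243, 200, 159, 140, 141, 142, 151, 168, 185, 187, 184, 192, 215, 250, 255, 255]
   S [2, 2, 1, 1, 0, 3, 12, 8, 4, 5, 2, 5, 12, 17, 18, 17, 16, 13, 1, 1, 1]
48 V [254, 254, 254, 254, 255, 255, 206, 164, 140, 142, 142, 151, 174, 181, 190, 209, 250, 255, 255, 254, 254]
   S [2, 2, 1, 0, 0, 0, 6, 9, 7, 5, 4, 5, 13, 18, 19, 15, 1, 0, 1, 1, 2]
46 V [254, 254, 254, 255, 255, 239, 202, 149, 143, 142, 141, 143, 167, 188, 209, 247, 255, 255, 254, 254, 254]
   S [2, 1, 1, 1, 0, 4, 10, 7, 7, 7, 7, 9, 14, 18, 15, 3, 0, 1, 1, 2, 2]
tile px [216. 205.] [615.9 206.   68.7  68.7  18. ]
tile px [254. 191.] [646.6 117.2  68.9  69.1  18.3]
tile px [545.  84.] [ 902.3 -579.8   83.2   80.2   88.7]
blade [458.  -68.9  37.1 103.5   2.7]
(371, 175) [ 40  95 186]
(299, 200) [ 51 105 195]
(226, 225) [ 58 114 206]
```

The dial is set: pointer and mark edges agree within about 0.2 mm. However, the spatula has been knocked: blade centre is now y≈-69 where it was -17. I'll fetch it and put it back.

```bash
python3 -c "
from h import *
go(462,-150,155,2.7)"
```

```text
at [449.9 366.6 176.6] a -66.0 shift [476.8 199.3  21.6] turn -68.7 q6 1.64
```

```bash
python3 -m pendant '[[[48,20,0],0],[[48,20,0],0],[[48,20,0],0],[[48,20,0],0],[[48,20,0],0],[[48,20,0],0],[[48,20,0],0],[[48,20,0],0]]'
python3 -m pendant '[[[48,20,0],0],[[45,19,21],0],[[0,0,0],-10],[[0,0,0],-10],[[0,0,0],-10],[[0,0,0],-10],[[0,0,0],-10],[[0,0,0],-10]]'
python3 -m pendant '[[[0,0,0],-8.7],[[0,0,0],0],[[0,0,0],0]]'
python3 - <<'E'
from h import *
c=camera("wrist");np.savez("pics/w16.npz",**c);cv2.imwrite("pics/w16.png",c["pixels"])
h,s,v=cv2.split(hsv(c)); m=(s<50)&(v>150); m[250:]=0
for k in blobs(m,800):
    r=rect(c,k,.0045); print("px",cv2.boundingRect(k),np.round(r,1))
m=((s>160)&(h<16)&(v<200)); m[300:]=0
for k in blobs(m,300): print("handle?",cv2.boundingRect(k),np.round(rect(c,k,.054),1))
t=camera("top"); h,s,v=cv2.split(hsv(t)); z=np.zeros_like(h); z[235:305,260:392]=1
m=((s>90)&(s<165)&(h>10)&(h<20)&(v>195)&(z>0)).astype(np.uint8)
t0=dict(np.load("pics/top0.npz")); h,s,v=cv2.split(hsv(t0))
m0=((s<160)&(v>195)&(z>0)).astype(np.uint8)
for k in blobs(cv2.morphologyEx(cv2.morphologyEx(m0,cv2.MORPH_OPEN,np.ones((3,3))),cv2.MORPH_CLOSE,np.ones((9,9))),800): print("mat",np.round(rect(t0,k,.002),1))
print(H:=[hsv(t0)[y,x].tolist() for x,y in [(275,270),(300,292),(375,250),(265,300),(395,270),(330,300)]])
go(462,-150,47,2.7)
E
```

```text
time: 50.0
position: [0.46, -0.0523, 0.1762]
tool_rot: [0.839, -0.545, 0.001, -0.0]
ft_force: [0.0, 0.8, 1.0]
grip_width: 0.0599
time: 51.0
position: [0.462, -0.1517, 0.155]
tool_rot: [0.999, -0.049, 0.001, 0.0]
ft_force: [0.7, 0.2, -0.2]
grip_width: 0.0598
time: 51.38
position: [0.4614, -0.1511, 0.155]
tool_rot: [1.0, 0.023, 0.0, 0.0]
ft_force: [0.2, 0.7, 0.3]
grip_width: 0.0598
px (304, 54, 49, 139) [458.3 -68.2  36.8 103.3   2.6]
mat [458.5 -39.4 116.4 289.4   3. ]
[[14, 146, 192], [15, 142, 223], [14, 143, 207], [14, 148, 155], [14, 149, 176], [14, 149, 166]]
at [ 461.2 -151.   155. ] a 2.6 shift [  0.9  -0.9 108. ] turn -0.1 q6 -0.59
```

```bash
python3 -m pendant '[[[0.5,-1,40],0],[[0,0,40],0],[[0,0,20],0],[[0,0,8],0],[[0,0,0],0]]'
python3 -m pendant '[[[0,0,0],0],[[0,0,0],0],[[0,0,0],0],[[0,0,0],0],[[0,0,0],0]]' 0 60
python3 -m pendant '[[[0,0,-20],0],[[0,0,-20],0],[[5,-26,0],0],[[5,-26,0],0],[[0,0,0],-5],[[0,0,0],0],[[0,0,0],0]]'
python3 - <<'E'
from h import *
gs(469.8,-97.2,97.5,0,2.3)
c=camera("wrist"); h,s,v=cv2.split(hsv(c)); m=(s<50)&(v>150); m[250:]=0
for k in blobs(m,800): print(cv2.boundingRect(k))
E
```

```text
time: 52.1
position: [0.4615, -0.1498, 0.0469]
tool_rot: [1.0, 0.024, -0.0, -0.0]
ft_force: [0.8, 0.3, -0.4]
grip_width: 0.0602
time: 52.72
position: [0.4615, -0.1498, 0.0472]
tool_rot: [1.0, 0.024, 0.0, 0.0]
ft_force: [2.5, -0.4, 0.5]
grip_width: 0.0178
time: 53.6
position: [0.4688, -0.0975, 0.0869]
tool_rot: [0.998, 0.067, -0.0, -0.0]
ft_force: [-0.3, 0.3, -2.9]
grip_width: 0.0153
at [468.8 -97.5  86.9] a 7.6 F [-0.3  0.3 -2.9] grip 0.0153 turn 0.1
turn last [ 1.  -0.2 39.4]
turn first [ 1.  -0.2 39.4]
(547, 0, 93, 55)
(290, 0, 79, 226)
```

```bash
python3 -m pendant '[[[1,0,20],0],[[0,0,12],0],[[0,0,4],0],[[0,0,2.5],0],[[0,0,0],0],[[0,0,0],0]]'
python3 -m pendant '[[[0,0,0],0],[[0,0,0],0],[[0,0,0],0],[[0,0,0],0],[[0,0,0],0]]' 50
python3 -m pendant '[[[0,0,-20],0],[[0,0,-40],0],[[0,0,-50],0],[[0,0,0],0],[[0,0,0],0],[[0,0,0],0]]'
python3 - <<'E'
from pm import *
c=camera("wrist"); h,s,v=cv2.split(hsv(c)); m=(s<50)&(v>150); m[250:]=0
for k in blobs(m,800): print("blade",cv2.boundingRect(k),np.round(rect(c,k,.0045),1))
c=camera("top"); tiles(c); np.savez("pics/t6.npz",**c)
t0=dict(np.load("pics/t3.npz")); d=np.abs(c["pixels"].astype(int)-t0["pixels"]).max(2)[100:250,80:310]; m=(d>40)
for k in blobs(m,8): print("changed vs t3:",np.add(cv2.boundingRect(k),[80,100,0,0]))
t0=dict(np.load("pics/top0.npz")); d=np.abs(c["pixels"].astype(int)-t0["pixels"]).max(2)[90:300,240:520]
for k in blobs(d>50,8): print("changed vs start:",np.add(cv2.boundingRect(k),[240,90,0,0]))
E
```

```text
time: 54.4
position: [0.4695, -0.0969, 0.0491]
tool_rot: [0.998, 0.067, -0.0, -0.0]
ft_force: [-1.6, 1.8, 3.3]
grip_width: 0.0155
time: 55.02
position: [0.4699, -0.0972, 0.0485]
tool_rot: [0.998, 0.067, -0.0, 0.0]
ft_force: [-0.4, -0.3, -0.6]
grip_width: 0.0487
time: 55.78
position: [0.4689, -0.0968, 0.1573]
tool_rot: [0.998, 0.067, -0.001, -0.001]
ft_force: [0.2, -0.2, -0.2]
grip_width: 0.0503
blade (304, 60, 48, 136) [457.7 -17.3  36.5 102.6   7.6]
blade (484, 0, 156, 82) [620.4  78.8 112.6  56.3  18. ]
tile px [216. 205.] [616.  206.1  68.1  68.   17.3]
tile px [254. 191.] [647.2 117.   68.2  68.6  18.1]
tile px [544.  84.] [ 901.1 -577.4   77.7   88.4    0. ]
changed vs t3: [110 219   8  13]
changed vs t3: [123 213   8  14]
changed vs start: [324 218 152  82]
changed vs start: [435 216  31  24]
changed vs start: [388 196  28  14]
changed vs start: [397 195  11   7]
changed vs start: [417 187   3  25]
changed vs start: [334 175  12  10]
changed vs start: [351 172  12  30]
changed vs start: [240 171  38  42]
changed vs start: [326 165  26  20]
```

```bash
python3 -m pendant '[[[0,0,-40],0],[[0,0,0],0],[[0,0,0],0]]'; python3 - <<'E'
from pm import *
c=camera("wrist"); h,s,v=cv2.split(hsv(c)); m=(s<50)&(v>150); m[250:]=0
for k in blobs(m,600): print("blade",np.round(rect(c,k,.0045),1))
print(order.hand_in())
E
```

```text
time: 56.25
position: [0.4693, -0.097, 0.1977]
tool_rot: [0.998, 0.067, -0.001, -0.0]
ft_force: [-0.1, -0.4, -0.2]
grip_width: 0.0498
blade [457.7 -17.4  36.6 103.    7.6]
blade [630.9  90.  154.2  71.9  18. ]
the job is handed in; nothing more can be done
None
```

The job is done and handed in at about 56 s on the robot's clock. All three tiles stand on the drier bed side by side, 13–16 mm apart by estimate.

- **Tiles:** each was carried over on the spatula, which was the only thing I had touch them. The top camera shows no change on the bed since the third tile went down. My tile-finding mask picked up only tiles 1 and 2; tile 3 was checked in the picture and by its colour.
- **Dial:** I turned it about 223° clockwise. After release, the pointer's edges and the brass mark's edges agreed to about 0.2 mm.
- **Spatula:** I put it back on the mat before turning the dial. While I was at the dial it was knocked about 5 cm along the mat, so I picked it up and put it back. Its blade is within about 1 mm of where it started, at the same yaw to within a degree.
- **Figurine and mug:** neither shows any change against the first picture.

The highest wrist force I read at the end of a move was about 18 N, while turning the dial. The last checks were made from numbers only, because all 16 pictures had already been viewed.

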